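# Space and hold the middle tile of a plaque

## Task

The dark brown middle tile of the plaque has drifted towards one of its two green neighbours, so only one of the two joints is wide enough for the red 10 mm spacer strip. Pick up the strip, slide it on edge, straight across the row and all the way down to the board, into the joint that takes it without forcing, and let go of it; then slide the brown tile along the row until it presses the strip flush against the green tile, so that both joints are equal and the tile lies flat and in line with the others. Finish while still holding the tile pressed firmly against the strip with the gripper, as one does while the bond takes, and leave the cup, the jar and the stack of spare tiles alone.

Things in the scene. Friction and masses are not known exactly. Their poses are not given: they have to be found in the camera images.
- row: Two fixed green tiles bonded on a clamped pale board (300 x 120 x 18 mm), each 75 (x) x 50 (y) x 12 mm (z), at x = -85 and +85 mm, y = 0: the opening between them is x = -47.5 to 47.5. Origin: midway between them on the board's top. x along the row, y across, z up. 35 mm of bare board lies each side of the row. Clamps 45 mm high over the bench at the board's ends, |x| over 130.
- tile_center (a point): Centre of the loose brown tile, 75 (x, along the row) x 50 (y) x 12 mm (z), about 100 g, flat on the board in the opening, centre 6 mm above the board. It lies about 5 mm off the middle: one joint is about 15 mm wide, the other about 5; it may be askew by a degree or two. It slides on the board when pushed; its 50 mm width can be gripped from above.
- spacer_center (a point): Centre of the rigid red strip, 70 mm long (x) x 10 mm thick (y) x 36 mm high (z), about 30 g, standing on its narrow edge on the bench; its centre is 18 mm above its underside. In a joint its x lies along the row's y, it stands on the board, rises 24 mm above the tiles and overhangs the row 10 mm at each end.
- stack: Bystander: a stack of four spare unglazed pinkish tiles, 75 x 50 mm, 48 mm high, moving as one. Origin: centre of its underside.
- cup: Bystander: pale green ceramic cup, 76 mm across the rim, 75 mm high. Origin: centre of its underside.
- jar: Bystander: brown glaze jar with white cap, 70 mm diameter, 90 mm high. Origin: centre of its underside.
Mind the look-alikes: they are no part of the job. Leave any purple look-alike of the part that bears tile_center alone. What is shaped like the part that bears spacer_center but turquoise is not meant.

How it is judged:
On the way:
1. the spacer strip stands on edge in one of the two joints beside the brown tile, down on the board, and is let go ((x of spacer_center in the frame of row between 0.03 and 0.046 m or x of spacer_center in the frame of row between -0.046 and -0.03 m) and y of spacer_center in the frame of row between -0.022 and 0.022 m and z of spacer_center in the frame of row between 0.015 and 0.0215 m and angle between spacer_center's own z axis and vertical below 0.07 rad and contact force between the fingers and spacer below 0.3 N), for 0.2 s.
At the end, for the whole second after the job is handed in: Strip, untouched by fingers, upright (4 deg) on the board (3.5 mm) across the row (3 deg, centred to 22 mm) between brown and green tile; brown tile held still and flat (2 mm, 2 deg), in line (5 mm, 2 deg), midway (3 mm); fingers on tile over 1.5 N, tile on strip and strip on green tile over 2 N ((x of spacer_center in the frame of row between 0.039 and 0.0455 m or x of spacer_center in the frame of row between -0.0455 and -0.039 m) and y of spacer_center in the frame of row between -0.022 and 0.022 m and z of spacer_center in the frame of row between 0.015 and 0.0215 m and angle between spacer_center's own z axis and vertical below 0.07 rad and contact force between the fingers and spacer below 0.3 N and angle between the x axis of spacer_center and the y axis of row, either way round below 0.06 rad and x of tile_center in the frame of row between -0.003 and 0.003 m and y of tile_center in the frame of row between -0.005 and 0.005 m and z of tile_center in the frame of row between 0.004 and 0.008 m and angle between tile_center's own z axis and vertical below 0.035 rad and angle between the x axis of tile_center and the x axis of row, either way round below 0.04 rad and contact force between tile and spacer above 2 N and contact force between spacer and row above 2 N and contact force between the fingers and tile above 1.5 N and linear speed of tile below 0.01 m/s); the arm keeps its last pose, push and grip.
It fails at once if the strip is forced hard against a tile (over 70 N) (contact force between spacer and tile above 70 N or contact force between spacer and row above 70 N).
It fails at once if the cup, the jar or the stack is shifted by more than 20 mm (distance of any of cup, jar, stack from where it was at the start of the episode above 0.02 m).
It also fails if it takes over 51 s, if anything falls off the work surface, if the arm or the gripper's body presses on something with over 40 N, if the wrist force passes 120 N, or if a joint passes its speed limit or range.

## Robot

A 7-joint arm with a two-finger parallel gripper is mounted at the origin on the work surface. World frame = base frame: x ahead of the robot, y to its left, z up, the work surface at z = 0. Lengths are in m, angles in rad, forces in N, time in s.
With the tool pointing down it reaches from about 0.35 to 0.9 m from the base axis. Payload 8.1 kg.
Tool frame: the origin (TCP) lies midway between the tips of the shut fingers; the grasp point (between the pads) lies arm.grasp_offset behind it (arm.grasp_offset is the distance from the TCP to the grasp point, in m); z points along the fingers, y is the line along which they close (so a half turn about z gives the same grasp; the last joint's range is limited). The gripper opens to 92 mm and grips with 3 to 60 N. Pads are 19 mm wide; open, the fingers measure 130 mm over their backs; the gripper's body (75 mm by 190 mm) begins 47 mm behind the grasp point.
Start: joints at [-1.205, 0.434, 0.025, 1.573, -0.012, 1.134, -0.075], TCP at [0.282, 0.558, 0.227] pointing down, gripper open.
Joint ranges: [-2.62, 2.62], [-0.44, 2.09], [-1.27, 1.32], [0.08, 2.57], [-1.32, 4.46], [0.12, 2], [-2.74, 2.74]. Speed limits (rad/s): [2.22, 2.22, 3.01, 3.01, 3.14, 3.14, 3.14].

## Interface

Orientations are given as a rotation vector (axis times angle).
In Python, from cell import observe, imaging, arm gives the robot as it stands.
- The arm moves only by the tool apply_moves, never from a script. Its argument "commands" is a list of rows, each a list of 5 numbers: the opening in per cent of the stroke, from 0 (shut) to 100 (fully open), then the shift along the world's x, y, z in units of 0.06 m (1.0 is 0.06 m), then the turn about the world's z in units of 0.5 rad (1.0 is 0.5 rad). A call has 1 to 12 rows; each row shifts and turns the commanded pose from where the row before left it; what a row does not reach is not made up. A row lasts 1/8 s, in which the tool goes at most 62.5 mm and 10.7 degrees, less where a joint would pass 70% of its speed; a pose out of reach is approached as far as the arm can. A call with a number of a shift or a turn outside -1 to 1 is refused whole. A call with a gripper value outside its range is refused whole. The fingers move at their own pace and stop on an object; "newtons" is the grip in N (left out, the last holds). Time passes only in rows, so rows that do not move let the fingers close. It gives the time, the measured TCP pose, the force, the opening and the grip force at its end, in the units of the state.
- observe(): the state, without advancing time (a new reading comes with each control period).
- imaging.get_image(name): name is "scene" or "top"; returns (picture, depth): 384x512x3 uint8, red, green, blue; 384x512 float32, m along the optical axis (not along the pixel's ray), 0 where there is no reading.
- imaging.camera_params(name): a dict with "camera_matrix" (3x3 intrinsics, pixels), "origin" and "rotation" of the camera in the world. Camera axes: x right, y up, looking along -z (the intrinsics and any distortion apply to the point x, -y, -z); pixel columns grow to the right and rows downward; lengths in m; the calibration is good to about 2 mm. A picture is of the moment at which its call begins. camera_params takes no time and is no camera call.
- arm.sign_off(): hands the job in; it is judged then, once.
The state is a dict: "clock": time; "joints": joint angles; "dq": joint speeds; "joint_efforts": joint torques, N m; "position": TCP position; "ee_rot": TCP orientation; "force": force on the tool from outside, world axes, zero at the start; "ft_torque": the same for the moment, N m; "width": opening from 0.0 (shut) to 1.0 (fully open); "gripper_force": force on a finger pad.
Only numpy, scipy, OpenCV 4.12 (cv2) and the standard library are available. Lean on these libraries where they do the work, as an engineer would, in place of code of your own. Each camera call takes 0.05 s, during which the arm holds its last target. There are 200 camera calls.

## Working session

There is one attempt and no reset: what is moved stays moved. The work goes in short steps, Python scripts to look and compute and a tool call to move; the robot and the scene stay as the last step left them, time stands still between calls to the robot, and variables do not carry over. Pictures are saved under pics/ and viewed, at most 10 in all, crops included, and the job is handed in when it is done.

Besides the shell and the picture viewer there is one more tool, called after "Request:" as name(argument=value, ...) on one line, values as JSON. apply_moves: Moves the arm, as the interface text tells. Its arguments: {"type":"object","properties":{"commands":{"type":"array"},"newtons":{"type":"number"}},"required":["commands"]}

```bash
mkdir -p pics; ls
cat > h.py <<'E'
import numpy as np, cv2
from cell import observe, imaging, arm
def grab(n,tag):
    im,d=imaging.get_image(n); cv2.imwrite(f'pics/{tag}.png',cv2.cvtColor(im,cv2.COLOR_RGB2BGR)); np.savez(f'pics/{tag}.npz',im=im,d=d); return im,d
def ray(n,uv):
    p=imaging.camera_params(n);K=np.array(p['camera_matrix']);R=np.array(p['rotation']);o=np.array(p['origin'])
    uv=np.atleast_2d(uv).astype(float); c=(np.linalg.inv(K)@np.c_[uv,np.ones(len(uv))].T).T
    c=c*[1,-1,-1]; return o,c@R.T
def onplane(n,uv,z):
    o,r=ray(n,uv); return o+r*((z-o[2])/r[:,2])[:,None]
def cloud(n,d):
    v,u=np.mgrid[:d.shape[0],:d.shape[1]]; o,r=ray(n,np.c_[u.ravel(),v.ravel()])
    return (o+r*d.reshape(-1,1)).reshape(*d.shape,3)
E
python3 - <<'E'
from h import *
print(observe(), arm.grasp_offset)
for n in('scene','top'):
    grab(n,n+'0'); print(imaging.camera_params(n))
a=cv2.imread('pics/scene0.png');b=cv2.imread('pics/top0.png')
E
```

```text
pics
{'clock': 0.0, 'joints': array([-1.20458308,  0.43520803,  0.02497689,  1.57409072, -0.01158857,
        1.13401742, -0.0751095 ]), 'dq': array([ 0.00051355, -0.00054452, -0.00031077,  0.00038473,  0.00189351,
        0.00095031,  0.00127873]), 'joint_efforts': array([-7.37072914e-04, -6.67850089e+01,  9.84572768e-01, -3.14469516e+01,
       -6.04530377e-02,  4.23865614e-02,  1.94753261e-04]), 'position': array([0.28221646, 0.55707709, 0.22595679]), 'ee_rot': array([-7.29753842e-01, -3.05543954e+00,  2.45667743e-03]), 'force': array([-0.26732311,  0.55522546,  0.2803788 ]), 'ft_torque': array([-0.04927707, -0.02412637, -0.02275849]), 'gripper_force': 0.0, 'width': 1.0000081599927166} 0.0188
{'camera_matrix': array([[483.43640427,   0.        , 262.02367243],
       [  0.        , 483.43640427, 182.30257793],
       [  0.        ,   0.        ,   1.        ]]), 'origin': array([1.36239081, 0.56148192, 0.72329145]), 'rotation': array([0.49974654, 1.04616893, 1.99936123])}
{'camera_matrix': array([[464.04649046,   0.        , 256.26735582],
       [  0.        , 464.04649046, 188.60277624],
       [  0.        ,   0.        ,   1.        ]]), 'origin': array([0.57324968, 0.01273787, 1.14546086]), 'rotation': array([ 0.01196287, -0.04855957, -1.55508275])}
```

Rotation is a rotation vector; fix that.

```bash
sed -i "s/R=np.array(p\['rotation'\])/R=cv2.Rodrigues(np.array(p['rotation']))[0]/" h.py
```

```text
(no output)
```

View pics/top0.png

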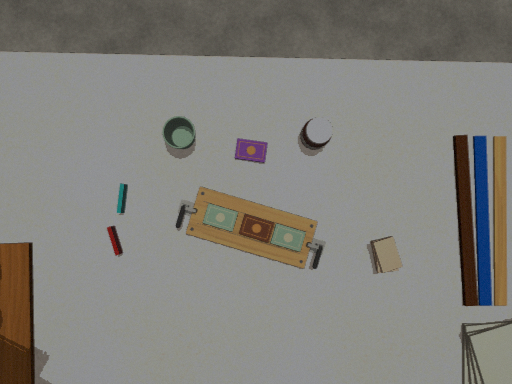

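View pics/scene0.png

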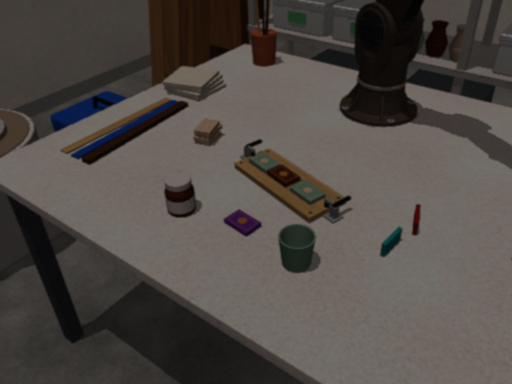

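The top view shows the row from (221,217) to (288,238), with the brown tile at (256,228) shifted toward the right-hand green tile, so the left joint is the wider one. The red strip is at (114,241) and the turquoise one at (122,198). The cup is at (180,133), the jar at (317,132), the stack at (386,254) and the purple look-alike at (251,151).

```bash
cat > m.py <<'E'
from h import *
def comps(im,name):
    h=cv2.cvtColor(im,cv2.COLOR_RGB2HSV);H,S,V=[h[...,i].astype(int) for i in range(3)]
    m={'red':((H<8)|(H>172))&(S>150)&(V>50),'green':(H>40)&(H<95)&(S>30)&(V>70),'brown':((H<14)|(H>170))&(S>120)&(V>25)&(V<130),'board':(H>8)&(H<25)&(S>80)&(V>90)}[name].astype(np.uint8)
    m=cv2.morphologyEx(m,cv2.MORPH_CLOSE,np.ones((3,3)))
    n,l,s,c=cv2.connectedComponentsWithStats(m); return [(s[i],c[i],l==i) for i in range(1,n) if s[i][4]>25]
if __name__=='__main__':
    f=np.load('pics/top0.npz');im=f['im'];P=cloud('top',f['d'])
    for nm in('red','green','brown','board'):
        for s,c,m in comps(im,nm):
            if not(90<c[0]<340 and 90<c[1]<290):continue
            z=np.median(P[m][:,2]);ct=max(cv2.findContours(m.astype(np.uint8),0,1)[0],key=cv2.contourArea)
            r=cv2.minAreaRect(ct);b=cv2.boxPoints(r)
            w=onplane('top',np.vstack([[c],[r[0]],b]),z)
            print(nm,s[4],np.round(c,1),'z',round(z,4),'c',np.round(w[0,:2],4),np.round(w[1,:2],4),'ext',np.round(np.linalg.norm(np.diff(w[2:5],axis=0),axis=1),4),'ang',np.round(np.degrees(np.arctan2(*(w[3]-w[2])[1::-1])),1),np.round(np.degrees(np.arctan2(*(w[4]-w[3])[1::-1])),1))
    import sys
    crops=[im[195:275,90:140],im[180:280,175:335]]
    o=[cv2.resize(c,None,fx=k,fy=k,interpolation=cv2.INTER_CUBIC) for c,k in zip(crops,(3.75,3))]
    cv=np.zeros((300,o[0].shape[1]+o[1].shape[1],3),np.uint8);cv[:,:o[0].shape[1]]=o[0][:300];cv[:,o[0].shape[1]:]=o[1][:300]
    cv2.imwrite('pics/crop0.png',np.clip(cv[...,::-1]*1.6,0,255).astype(np.uint8))
E
python3 m.py
```

```text
red 114 [113.  240.6] z 0.0352 c [0.4877 0.3245] [0.488  0.3246] ext [0.0093 0.0667] ang -71.5 -161.1
green 523 [180.7 134.8] z 0.0059 c [0.7469 0.1744] [0.7538 0.1799] ext [0.0761 0.0792] ang -88.9 -178.8
green 140 [120.2 197.3] z 0.0338 c [0.5904 0.3106] [0.5896 0.3075] ext [0.0698 0.0181] ang -4.8 -95.5
green 563 [219.9 217. ] z 0.0294 c [0.5471 0.0732] [0.5471 0.0732] ext [0.049  0.0735] ang -15.6 -105.8
green 566 [287.5 237.1] z 0.0296 c [ 0.5011 -0.0898] [ 0.5012 -0.0899] ext [0.0492 0.0744] ang -15.7 -105.5
brown 28 [304.7 133.6] z 0.0625 c [ 0.7466 -0.1242] [ 0.7475 -0.1253] ext [0.0089 0.0428] ang -82.5 -173.1
brown 574 [256.  227.8] z 0.0294 c [ 0.5225 -0.0139] [ 0.5221 -0.0141] ext [0.0501 0.0751] ang -15.6 -105.6
brown 193 [114.2 240.1] z 0.0336 c [0.4889 0.3222] [0.4888 0.3221] ext [0.0162 0.0681] ang -72.4 -161.9
board 54 [250.6 149.8] z 0.0116 c [0.7124 0.0018] [0.7124 0.0016] ext [0.0174 0.0191] ang -43.9 -134.2
board 4393 [250.1 227. ] z 0.0175 c [5.237e-01 3.000e-04] [ 0.5234 -0.0025] ext [0.119  0.2995] ang -15.4 -105.7
```

View pics/crop0.png

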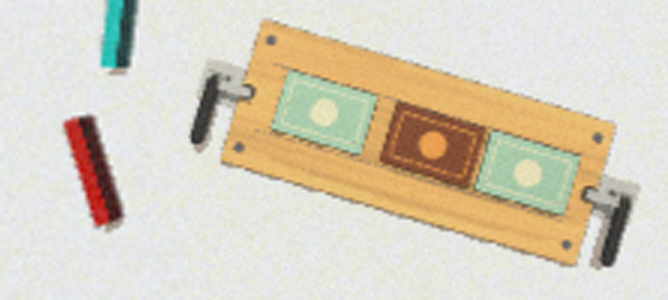

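```bash
cat >> h.py <<'E'
C=np.array([0.5241,-0.0083]);U=np.array([0.2716,0.9624]);N=np.array([0.9624,-0.2716])
def row(p): return np.c_[(np.atleast_2d(p)[:,:2]-C)@U,(np.atleast_2d(p)[:,:2]-C)@N]
E
python3 - <<'E'
from h import *; from m import comps
f=np.load('pics/scene0.npz');P=cloud('scene',f['d'])
for nm in('red','green','brown'):
    for s,c,m in comps(f['im'],nm):
        q=P[m];z0=np.percentile(q[:,2],90)
        if not(0.25<np.median(q[:,0])<0.7 and abs(np.median(q[:,1]))<.4) or z0>.1: continue
        w=onplane('scene',[[c[0],c[1]]],z0)[0]
        t=np.abs(P[...,2]-z0)<.004; vv,uu=np.where(m&t)
        if len(vv)<20: continue
        ww=onplane('scene',np.c_[uu,vv],z0)[:,:2].astype(np.float32);r=cv2.minAreaRect(ww)
        print(nm,s[4],np.round(c),'z90',round(z0,4),'n',len(vv),'mean',ww.mean(0).round(4),'rect',np.round(r[0],4),np.round(r[1],4),round(r[2],1),'row',row(r[0]).round(4))
f=np.load('pics/top0.npz')
p=onplane('top',[[219.9,217],[287.5,237.1],[256,227.8]],.030);print(p.round(4),row(p).round(4));print(onplane('top',[[113,240.6]],.036))
E
```

```text
red 71 [417. 214.] z90 0.036 n 63 mean [0.4922 0.3274] rect [0.4913 0.327 ] [0.064  0.0075] 18.8 row [[ 0.3138 -0.1226]]
green 175 [264. 161.] z90 0.0301 n 164 mean [ 0.5039 -0.0871] rect [ 0.5031 -0.088 ] [0.0679 0.0424] 74.4 row [[-0.0824  0.0015]]
green 249 [307. 190.] z90 0.0301 n 241 mean [0.5494 0.0762] rect [0.5491 0.0752] [0.0672 0.0437] 75.0 row [[0.0872 0.0014]]
brown 367 [283. 175.] z90 0.0301 n 311 mean [ 0.5263 -0.0101] rect [ 0.5263 -0.0089] [0.0777 0.05  ] 73.7 row [[0.     0.0023]]
brown 125 [416. 219.] z90 0.0357 n 71 mean [0.4922 0.3276] rect [0.4924 0.3277] [0.0675 0.008 ] 18.8 row [[ 0.3147 -0.1218]]
[[ 0.5471  0.0731  0.03  ]
 [ 0.5013 -0.0897  0.03  ]
 [ 0.5225 -0.0138  0.03  ]] [[ 0.0846 -0.    ]
 [-0.0846  0.0001]
 [-0.0057 -0.0001]]
[[0.48783891 0.3242995  0.036     ]]
```

Request:
apply_moves(commands=[[100, 0.346, -0.386, -0.21, 0.16], [100, 0.346, -0.386, -0.21, 0.16], [100, 0.346, -0.386, -0.21, 0.16], [100, 0.346, -0.386, -0.21, 0.16], [100, 0.346, -0.386, -0.21, 0.16], [100, 0.346, -0.386, -0.21, 0.16], [100, 0.346, -0.386, -0.21, 0.16], [100, 0.346, -0.386, -0.21, 0.16], [100, 0.346, -0.386, -0.21, 0.16], [100, 0.346, -0.386, -0.21, 0.16], [100, 0, 0, 0, 0], [100, 0, 0, 0, 0]], newtons=20)

```text
clock: 1.6
position: [0.4895, 0.3263, 0.1006]
ee_rot: [0.517, -3.098, -0.001]
force: [-1.4, 0.4, 0.1]
width: 0.999
gripper_force: 0.0
```

```bash
cat >> h.py <<'E'
def st():
    s=observe();y=cv2.Rodrigues(s['ee_rot'])[0]
    print('t',round(s['clock'],2),'pos',s['position'].round(4),'yang',np.degrees(np.arctan2(y[1,1],y[0,1])).round(2),'zax',y[:,2].round(3),'F',s['force'].round(2),'w',round(s['width']*92,1),'gf',round(s['gripper_force'],2),'j',s['joints'].round(2),'row',row(s['position']).round(4))
E
python3 -c "
from h import *;st();im,d=grab('scene','scene1');cv2.imwrite('pics/c1.png',cv2.resize(im[120:290,300:490,::-1],None,fx=3,fy=3)*1)"
```

```text
t 1.6 pos [0.4895 0.3263 0.1006] yang 108.93 zax [-0.001  0.    -1.   ] F [-1.39  0.43  0.08] w 91.9 gf 0.0 j [-0.6   0.51 -0.11  1.8   0.07  0.84  1.16] row [[ 0.3127 -0.1241]]
```

View pics/c1.png

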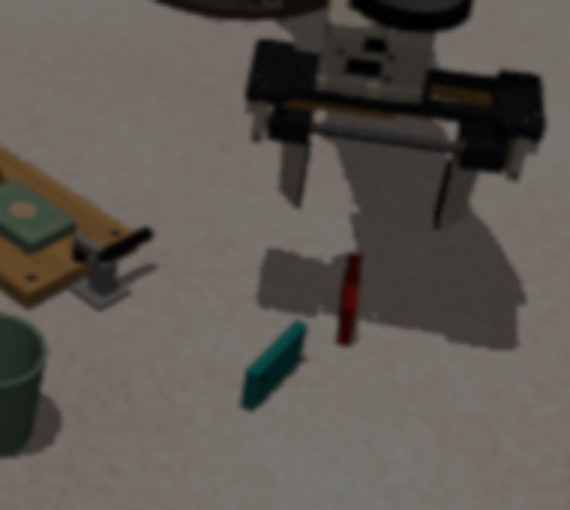

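The red strip (crop 350,300) lies between and below the open fingers, clear of the turquoise one at (275,365). I'll go down and grip it.

Request:
apply_moves(commands=[[100, 0, 0, -0.23, 0], [100, 0, 0, -0.23, 0], [100, 0, 0, -0.23, 0], [100, 0, 0, -0.23, 0], [100, 0, 0, -0.23, 0], [100, 0, 0, -0.23, 0], [100, 0, 0, 0, 0], [0, 0, 0, 0, 0], [0, 0, 0, 0, 0], [0, 0, 0, 0, 0], [0, 0, 0, 0, 0], [0, 0, 0, 0, 0]], newtons=20)

```text
clock: 3.15
position: [0.4901, 0.326, 0.018]
ee_rot: [-0.518, 3.099, 0.0]
force: [-1.1, 0.3, 0.1]
width: 0.506
gripper_force: 0.0
```

```bash
python3 -c "
from h import *;st()"
```

```text
t 3.15 pos [0.4901 0.326  0.018 ] yang 108.97 zax [ 0.  0. -1.] F [-1.09  0.27  0.12] w 46.5 gf 0.0 j [-0.61  0.62 -0.1   1.86  0.1   0.67  1.14] row [[ 0.3125 -0.1236]]
```

Fingers are still closing. Then lift to z ≈ 0.128.

Request:
apply_moves(commands=[[0, 0, 0, 0, 0], [0, 0, 0, 0, 0], [0, 0, 0, 0, 0], [0, 0, 0, 0, 0], [0, 0, 0, 0, 0], [0, 0, 0, 0, 0]], newtons=20)

```text
clock: 3.9
position: [0.49, 0.326, 0.0179]
ee_rot: [-0.518, 3.099, 0.0]
force: [0.5, -0.1, 0.2]
width: 0.106
gripper_force: 20.0
```

Request:
apply_moves(commands=[[0, 0, 0, 0.2, 0], [0, 0, 0, 0.3, 0], [0, 0, 0, 0.4, 0], [0, 0, 0, 0.5, 0], [0, 0, 0, 0.4, 0], [0, 0, 0, 0, 0]])

```text
clock: 4.65
position: [0.4913, 0.327, 0.1291]
ee_rot: [-0.517, 3.094, 0.004]
force: [0.5, -0.6, -0.7]
width: 0.111
gripper_force: 20.0
```

```bash
python3 -c "
from h import *;st()"
```

```text
t 4.65 pos [0.4913 0.327  0.1291] yang 108.97 zax [ 0.004  0.003 -1.   ] F [ 0.48 -0.63 -0.66] w 10.2 gf 20.0 j [-0.6   0.48 -0.12  1.77  0.07  0.89  1.16] row [[ 0.3138 -0.1226]]
```

Request:
apply_moves(commands=[[0, 0.077, -0.492, 0, -0.121], [0, 0.077, -0.492, 0, -0.121], [0, 0.077, -0.492, 0, -0.121], [0, 0.077, -0.492, 0, -0.121], [0, 0.077, -0.492, 0, -0.121], [0, 0.077, -0.492, 0, -0.121], [0, 0.077, -0.492, 0, -0.121], [0, 0.077, -0.492, 0, -0.121], [0, 0.077, -0.492, 0, -0.121], [0, 0.077, -0.492, 0, -0.121], [0, 0, 0, 0, 0], [0, 0, 0, 0, 0]])

```text
clock: 6.15
position: [0.536, 0.0305, 0.1259]
ee_rot: [-0.43, -3.112, -0.001]
force: [-0.7, 0.2, -0.1]
width: 0.105
gripper_force: 20.0
```

Request:
apply_moves(commands=[[0, 0, 0, -0.3, 0], [0, 0, 0, -0.3, 0], [0, 0, 0, -0.2, 0], [0, 0, 0, 0, 0]])

```text
clock: 6.65
position: [0.5355, 0.0312, 0.0772]
ee_rot: [-0.427, -3.111, 0.0]
force: [0.6, 1.0, -0.7]
width: 0.109
gripper_force: 20.0
```

```bash
python3 -c "
from h import *;st();im,d=grab('scene','scene2');cv2.imwrite('pics/c2.png',cv2.resize(im[110:220,220:370,::-1],None,fx=4,fy=4,interpolation=2)*1)"
```

```text
t 6.65 pos [0.5355 0.0312 0.0772] yang 74.36 zax [-0.002  0.    -1.   ] F [ 0.63  1.   -0.74] w 10.0 gf 20.0 j [-0.21  0.47  0.07  1.96 -0.05  0.72  1.19] row [[0.0411 0.0003]]
```

View pics/c2.png

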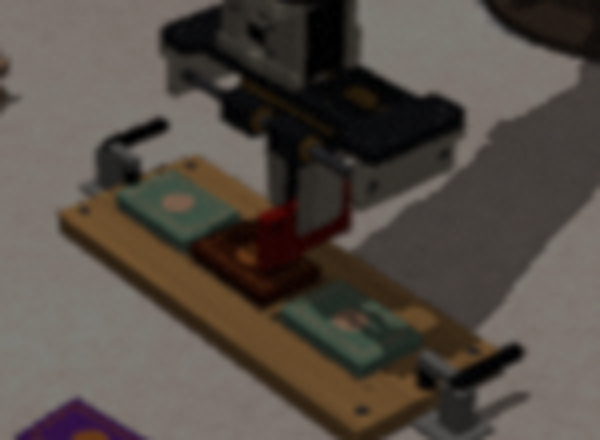

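The strip is held upright over the wider joint (strip at crop 275,240, joint at 295,295). I'll measure the joint edges and the strip's end face in this same view.

Run:
```python
from h import *
f=np.load('pics/scene2.npz');im=f['im'];h=cv2.cvtColor(im,cv2.COLOR_RGB2HSV).astype(int)
# strip end face -> plane row y=0.035+0.0003
red=((h[...,0]<6)|(h[...,0]>174))&(h[...,1]>180)&(im[...,0]>60)
v,u=np.where(red);k=(u>270)&(u<320)&(v>150)&(v<185);u,v=u[k],v[k]
o,r=ray('scene',np.c_[u,v]);n3=np.r_[N,0]
t=(0.0353-(o[:2]-C)@N)/(r@n3);p=o+r*t[:,None];R=row(p)[:,0]
for z in np.arange(.056,.1,.005):
    s=R[abs(p[:,2]-z)<.0025]
    if len(s):print('z',z.round(3),'x',s.min().round(4),s.max().round(4),len(s))
# joint profile: sample image along row at z=.03, several y
p_=imaging.camera_params('scene');K=np.array(p_['camera_matrix']);Rm=cv2.Rodrigues(np.array(p_['rotation']))[0]
def proj(w): 
    c=(w-p_['origin'])@Rm*[1,-1,-1];q=c@K.T;return q[:,:2]/q[:,2:]
xs=np.arange(.020,.060,.002)
for tag,y in(('scene0',.0),('scene0',.01),('scene0',-.01),('scene2',.015)):
    g=np.load(f'pics/{tag}.npz')['im'].astype(np.float32)
    w=np.c_[C+xs[:,None]*U+(y+.0015)*N,np.full(len(xs),.03)];q=proj(w).astype(np.float32)
    s=cv2.remap(g,q[:,0].reshape(1,-1),q[:,1].reshape(1,-1),1)[0]
    print(tag,y);print(' '.join(f'{int(x*1000)}:{int(a)},{int(b)},{int(c)}' for x,(a,b,c) in zip(xs,s)))
```

```text
z 0.096 x 0.0435 0.0471 2
scene0 0.0
20:36,13,4 22:40,15,4 23:43,17,5 25:45,19,7 27:43,18,7 29:37,14,5 31:30,10,3 33:24,7,1 35:20,5,1 37:17,5,2 39:18,7,3 41:26,15,6 43:37,25,13 45:50,39,24 47:58,51,34 49:62,60,42 51:64,67,51 53:66,71,57 55:67,73,59 57:65,73,60
scene0 0.01
20:33,11,3 22:38,14,5 23:43,18,7 25:46,19,6 27:43,17,5 29:37,14,3 31:31,10,3 33:25,7,3 35:19,5,2 37:17,5,2 39:20,8,3 41:25,14,6 43:37,25,14 45:50,38,22 47:61,50,32 49:64,60,42 51:63,66,50 53:63,70,56 55:64,71,58 57:64,73,60
scene0 -0.01
20:35,12,4 22:39,15,6 23:42,17,6 25:42,18,7 27:40,16,6 29:36,12,4 31:31,10,3 33:27,9,2 35:20,6,1 37:17,4,1 39:18,7,2 41:22,13,5 43:34,24,13 45:48,36,22 47:59,49,33 49:64,60,44 51:65,67,51 53:65,71,57 55:66,73,59 57:64,73,60
scene2 0.015
20:45,18,8 22:47,20,10 23:47,20,9 25:48,20,7 27:47,20,8 29:41,16,6 31:34,12,4 33:28,9,3 35:22,5,1 37:18,3,1 39:20,8,4 41:26,15,8 43:33,23,13 45:41,34,22 47:47,44,31 49:54,56,43 51:59,66,53 53:66,74,60 55:72,77,63 57:74,79,64
```

Run:
```python
from h import *
f=np.load('pics/scene2.npz');im=f['im'];h=cv2.cvtColor(im,cv2.COLOR_RGB2HSV).astype(int)
print(im[166:178:3,280:300:2].tolist())
red=((h[...,0]<5)|(h[...,0]>175))&(h[...,1]>170)&(im[...,0]>45)
v,u=np.where(red);k=(u>275)&(u<315)&(v>150)&(v<185);u,v=u[k],v[k]
o,r=ray('scene',np.c_[u,v]);n3=np.r_[N,0]
t=(0.0353-(o[:2]-C)@N)/(r@n3);p=o+r*t[:,None];R=row(p)[:,0]
for z in np.arange(.056,.1,.004):
    s=R[abs(p[:,2]-z)<.002]
    if len(s):print('z',z.round(3),'x',s.min().round(4),s.max().round(4),len(s))
```

```text
[[[29, 12, 7], [26, 9, 3], [32, 6, 4], [39, 3, 3], [29, 4, 5], [30, 1, 1], [36, 4, 3], [37, 27, 24], [44, 39, 36], [44, 37, 34]], [[20, 6, 2], [22, 7, 2], [30, 3, 2], [35, 2, 2], [34, 3, 2], [36, 3, 3], [35, 2, 1], [36, 8, 7], [36, 9, 5], [35, 1, 2]], [[69, 38, 17], [57, 30, 12], [47, 14, 5], [36, 3, 3], [36, 5, 3], [36, 3, 3], [37, 3, 4], [37, 3, 2], [41, 14, 7], [49, 31, 17]], [[67, 34, 14], [83, 44, 16], [52, 19, 8], [36, 4, 4], [34, 5, 3], [33, 3, 1], [28, 6, 4], [27, 9, 2], [31, 15, 5], [42, 28, 15]]]
z 0.092 x 0.0435 0.0435 1
z 0.096 x 0.0435 0.0508 3
```

Run:
```python
from h import *
f=np.load('pics/scene2.npz');im=f['im'].astype(int)
for v in range(160,180,2): print(v,' '.join(f'{a},{b}' for a,b in im[v,280:300,:2]))
for uv in([284,165],[284,168],[284,172],[284,175]):
    o,r=ray('scene',[uv]);t=(0.0353-(o[:2]-C)@N)/(r@np.r_[N,0]);p=o+r*t[:,None];print(uv,row(p)[0,0].round(4),p[0,2].round(4))
```

```text
160 103,75 101,73 103,75 103,76 106,77 107,80 97,73 75,59 50,43 42,36 37,28 31,15 33,3 45,12 47,27 46,40 44,41 45,42 47,44 51,48
162 102,76 106,77 106,77 104,75 99,67 99,62 95,52 86,38 76,25 72,13 64,7 51,3 44,2 43,10 42,27 43,40 45,41 45,42 49,45 49,46
164 66,53 80,59 82,57 77,50 70,33 73,16 74,8 72,5 68,7 59,6 47,3 42,3 39,5 32,6 38,27 43,41 44,41 45,41 48,44 51,48
166 29,12 27,12 26,9 29,9 32,6 38,3 39,3 37,2 29,4 23,2 30,1 35,3 36,4 34,12 37,27 43,40 44,39 43,38 44,37 44,35
168 21,8 20,8 21,6 25,4 32,3 37,5 35,2 33,1 32,5 30,2 34,1 37,5 36,3 36,8 37,21 40,27 38,20 36,15 34,5 35,3
170 22,9 25,8 31,13 33,10 35,4 36,3 36,4 36,3 36,5 35,2 35,2 36,3 37,4 35,2 34,1 36,4 35,3 35,3 35,5 37,9
172 69,38 62,33 57,30 55,24 47,14 38,6 36,3 37,4 36,5 35,1 36,3 35,2 37,3 37,5 37,3 39,6 41,14 47,25 49,31 54,38
174 87,48 94,52 89,49 75,39 49,16 37,4 37,4 36,3 35,3 36,2 37,2 38,5 37,3 37,6 31,5 30,11 38,23 47,32 53,37 55,39
176 48,19 51,23 54,25 51,22 43,12 38,5 34,3 32,6 25,2 24,4 22,5 22,6 23,6 23,9 24,8 31,13 32,13 27,12 30,15 37,24
178 48,20 52,23 51,23 43,17 34,11 28,10 23,5 18,4 19,5 21,8 27,12 27,11 28,12 26,10 26,10 21,7 21,3 19,4 18,4 22,9
[284, 165] 0.0398 0.0917
[284, 168] 0.0399 0.0832
[284, 172] 0.04 0.0717
[284, 175] 0.04 0.063
```

```bash
python3 -c "
from h import *;im,d=grab('top','top2');im=im[180:280,170:330,::-1];cv2.imwrite('pics/c3.png',np.clip(cv2.resize(im,None,fx=5,fy=5,interpolation=2)*1.4,0,255).astype('uint8'))"
```

```text
(no output)
```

View pics/c3.png

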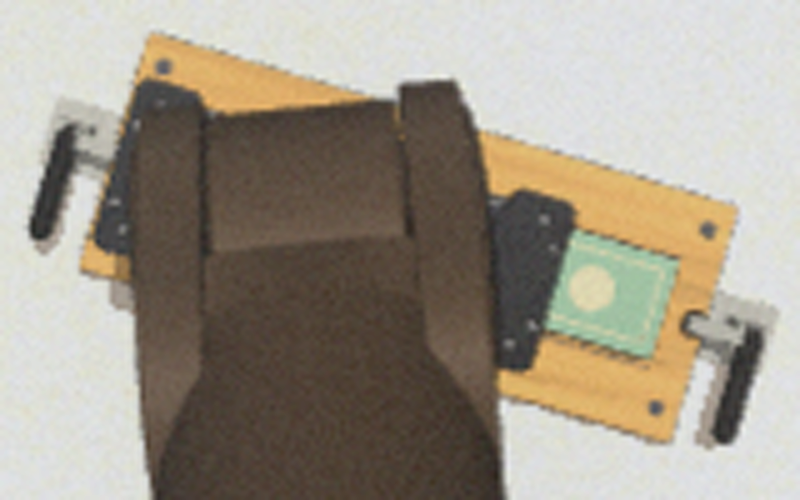

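The arm hides the strip from above, but both black gripper-body ends are visible (outer edges at crop x ≈ 120 and 558). Their midpoint gives the tool's position in the top camera's frame.

Run:
```python
from h import *
f=np.load('pics/top2.npz');im=f['im'].astype(int);P=cloud('top',f['d'])
def near(cx,cy): 
    u,v=170+cx/5,180+cy/5; return P[int(v)-2:int(v)+3,int(u)-2:int(u)+3,2]
print(np.median(near(160,130)),np.median(near(530,280)))
z=P[...,2];g=im.sum(2)
m=(abs(z-np.median(near(530,280)))<.012)&(g<200)
v,u=np.where(m);p=onplane('top',np.c_[u,v],np.median(near(530,280)));R=row(p)
k=(R[:,0]>-.1)&(R[:,0]<.2)&(abs(R[:,1])<.06);R=R[k]
for y in np.arange(-.03,.031,.01):
    s=R[abs(R[:,1]-y)<.005,0]
    if len(s): print(y.round(3),s.min().round(4),s.max().round(4),((s.min()+s.max())/2).round(4),(s.max()-s.min()).round(4))
st()
```

```text
0.47493721113415865 0.18655595503354205
-0.03 -0.0533 0.1341 0.0404 0.1874
-0.02 -0.0544 0.1345 0.0401 0.1889
-0.01 -0.0534 0.1343 0.0405 0.1878
0.0 -0.0531 0.1346 0.0408 0.1877
0.01 -0.0533 0.1344 0.0406 0.1877
0.02 -0.0532 0.1343 0.0405 0.1874
0.03 -0.054 0.1345 0.0403 0.1885
t 6.75 pos [0.5364 0.031  0.0783] yang 74.33 zax [ 0.  0. -1.] F [ 0.48 -0.01  0.35] w 10.1 gf 20.0 j [-0.21  0.47  0.07  1.96 -0.05  0.72  1.19] row [[0.0412 0.0012]]
```

Request:
apply_moves(commands=[[0, -0.007, -0.024, -0.15, 0], [0, 0, 0, -0.15, 0], [0, 0, 0, -0.15, 0], [0, 0, 0, 0, 0], [0, 0, 0, -0.04, 0], [0, 0, 0, -0.04, 0], [0, 0, 0, -0.04, 0], [0, 0, 0, 0, 0]])

```text
clock: 7.75
position: [0.5357, 0.0293, 0.0436]
ee_rot: [-0.429, -3.112, 0.0]
force: [-0.5, 0.2, -0.5]
width: 0.103
gripper_force: 20.0
```

```bash
python3 -c "
from h import *;st()"
```

```text
t 7.75 pos [0.5357 0.0293 0.0436] yang 74.31 zax [-0. -0. -1.] F [-0.5   0.21 -0.5 ] w 9.5 gf 20.0 j [-0.2   0.52  0.07  1.98 -0.05  0.64  1.19] row [[0.0394 0.0009]]
```

No contact force, and the strip's underside is about 4 mm below the tile tops, so it has entered the joint. Continue down.

Request:
apply_moves(commands=[[0, 0, 0, -0.04, 0], [0, 0, 0, -0.04, 0], [0, 0, 0, -0.03, 0], [0, 0, 0, 0, 0], [0, 0, 0, 0, 0]])

```text
clock: 8.38
position: [0.5358, 0.0293, 0.0372]
ee_rot: [0.429, 3.112, 0.0]
force: [-0.6, -0.1, 0.2]
width: 0.108
gripper_force: 20.0
```

```bash
python3 -c "
from h import *;st()"
```

```text
t 8.38 pos [0.5358 0.0293 0.0372] yang 74.31 zax [ 0.  0. -1.] F [-0.61 -0.08  0.23] w 9.9 gf 20.0 j [-0.2   0.53  0.06  1.99 -0.05  0.63  1.2 ] row [[0.0394 0.0011]]
```

Request:
apply_moves(commands=[[0, 0, 0, -0.015, 0], [0, 0, 0, -0.015, 0], [0, 0, 0, 0, 0], [0, 0, 0, 0, 0]])

```text
clock: 8.88
position: [0.5359, 0.0293, 0.0359]
ee_rot: [0.429, 3.112, 0.0]
force: [-2.5, -0.7, 7.8]
width: 0.107
gripper_force: 20.0
```

```bash
python3 -c "
from h import *;st()"
```

```text
t 8.88 pos [0.5359 0.0293 0.0359] yang 74.3 zax [ 0.  0. -1.] F [-2.52 -0.71  7.8 ] w 9.9 gf 20.0 j [-0.2   0.53  0.06  1.99 -0.06  0.62  1.2 ] row [[0.0394 0.0011]]
```

The strip is on the board (7.8 N down). Release it, rise, then turn 90° over the tile.

Request:
apply_moves(commands=[[50, 0, 0, 0, 0], [50, 0, 0, 0, 0], [50, 0, 0, 0, 0], [50, 0, 0, 0, 0], [50, 0, 0, 0, 0], [50, 0, 0, 0, 0], [50, 0, 0, 0.2, 0], [50, 0, 0, 0.4, 0], [50, 0, 0, 0.4, 0], [50, 0, 0, 0.4, 0], [50, 0, 0, 0.1, 0], [50, 0, 0, 0, 0]])

```text
clock: 10.38
position: [0.5359, 0.0294, 0.1256]
ee_rot: [0.429, 3.111, 0.0]
force: [-0.8, -0.7, -0.2]
width: 0.502
gripper_force: 0.0
```

Request:
apply_moves(commands=[[78, -0.021, -0.073, 0, -0.314], [78, -0.021, -0.073, 0, -0.314], [78, -0.021, -0.073, 0, -0.314], [78, -0.021, -0.073, 0, -0.314], [78, -0.021, -0.073, 0, -0.314], [78, -0.021, -0.073, 0, -0.314], [78, -0.021, -0.073, 0, -0.314], [78, -0.021, -0.073, 0, -0.314], [78, -0.021, -0.073, 0, -0.314], [78, -0.021, -0.073, 0, -0.314], [78, 0, 0, 0, 0], [78, 0, 0, 0, 0]])

```text
clock: 11.88
position: [0.5229, -0.0143, 0.1248]
ee_rot: [-2.499, -1.903, 0.001]
force: [0.8, -0.1, -0.1]
width: 0.781
gripper_force: 0.0
```

```bash
python3 -c "
from h import *;st();im,d=grab('scene','scene3');cv2.imwrite('pics/c4.png',np.clip(cv2.resize(im[110:220,220:370,::-1],None,fx=4,fy=4,interpolation=2)*1.5,0,255).astype('uint8'))"
```

```text
t 11.88 pos [ 0.5229 -0.0143  0.1248] yang -15.43 zax [-0.001 -0.    -1.   ] F [ 0.78 -0.05 -0.14] w 71.9 gf 0.0 j [-0.44  0.41  0.49  1.97 -0.26  0.82 -0.08] row [[-0.0061  0.0005]]
```

View pics/c4.png

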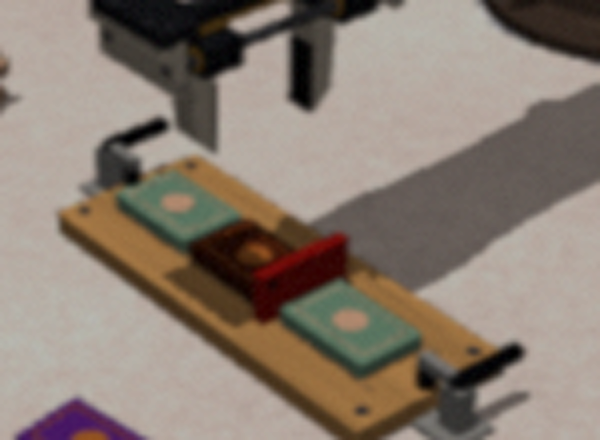

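The strip stands upright in the wide joint (crop 300,275) and the gripper is open over the brown tile. Go down beside the tile and grip its width.

Request:
apply_moves(commands=[[78, 0, 0, -0.35, -0.01], [78, 0, 0, -0.35, 0], [78, 0, 0, -0.35, 0], [78, 0, 0, -0.35, 0], [78, 0, 0, -0.2, 0], [78, 0, 0, -0.1, 0], [78, 0, 0, 0, 0], [78, 0, 0, 0, 0]])

```text
clock: 12.92
position: [0.5237, -0.0145, 0.0239]
ee_rot: [2.507, 1.892, 0.001]
force: [0.6, 0.4, -0.0]
width: 0.78
gripper_force: 0.0
```

```bash
python3 -c "
from h import *;st()"
```

```text
t 12.93 pos [ 0.5237 -0.0145  0.0239] yang -15.92 zax [ 0.001  0.    -1.   ] F [ 0.64  0.39 -0.01] w 71.8 gf 0.0 j [-0.36  0.56  0.39  2.05 -0.37  0.6   0.01] row [[-0.006   0.0012]]
```

Request:
apply_moves(commands=[[78, 0, 0, -0.04, 0], [30, 0, 0, 0, 0], [30, 0, 0, 0, 0], [30, 0, 0, 0, 0], [30, 0, 0, 0, 0], [30, 0, 0, 0, 0], [30, 0, 0, 0, 0], [30, 0, 0, 0, 0], [30, 0, 0, 0, 0]], newtons=30)

```text
clock: 14.05
position: [0.5232, -0.0145, 0.021]
ee_rot: [2.508, 1.892, 0.0]
force: [-0.9, 1.2, 2.8]
width: 0.538
gripper_force: 30.0
```

```bash
python3 -c "
from h import *;st()"
```

```text
t 14.05 pos [ 0.5232 -0.0145  0.021 ] yang -15.93 zax [ 0.  0. -1.] F [-0.87  1.16  2.81] w 49.5 gf 30.0 j [-0.36  0.57  0.39  2.05 -0.37  0.59  0.01] row [[-0.0062  0.0008]]
```

Request:
apply_moves(commands=[[30, 0.0045, 0.016, 0, 0], [30, 0.0045, 0.016, 0, 0], [30, 0.0045, 0.016, 0, 0], [30, 0.0045, 0.016, 0, 0], [30, 0, 0, 0, 0], [30, 0, 0, 0, 0]])

```text
clock: 14.8
position: [0.5244, -0.0106, 0.021]
ee_rot: [2.508, 1.892, 0.0]
force: [0.1, -1.8, 3.1]
width: 0.543
gripper_force: 30.0
```

```bash
python3 -c "
from h import *;st()"
```

```text
t 14.8 pos [ 0.5244 -0.0106  0.021 ] yang -15.93 zax [ 0.  0. -1.] F [ 0.09 -1.76  3.07] w 50.0 gf 30.0 j [-0.37  0.57  0.39  2.04 -0.37  0.6   0.01] row [[-0.0021  0.0009]]
```

Request:
apply_moves(commands=[[30, 0.0045, 0.016, 0, 0], [30, 0, 0, 0, 0], [30, 0, 0, 0, 0]])

```text
clock: 15.18
position: [0.5246, -0.0097, 0.021]
ee_rot: [2.508, 1.892, 0.0]
force: [-0.3, -2.0, 3.4]
width: 0.537
gripper_force: 30.0
```

Request:
apply_moves(commands=[[30, 0.0045, 0.016, 0, 0], [30, 0, 0, 0, 0], [30, 0, 0, 0, 0]])

```text
clock: 15.55
position: [0.5248, -0.0091, 0.021]
ee_rot: [2.508, 1.892, -0.0]
force: [-0.6, -3.1, 6.0]
width: 0.537
gripper_force: 30.0
```

```bash
python3 -c "
from h import *;st()"
```

```text
t 15.55 pos [ 0.5248 -0.0091  0.021 ] yang -15.95 zax [ 0. -0. -1.] F [-0.59 -3.11  5.97] w 49.4 gf 30.0 j [-0.37  0.57  0.39  2.04 -0.37  0.6   0.  ] row [[-0.0006  0.0009]]
```

Request:
apply_moves(commands=[[30, 0.0045, 0.016, 0, 0], [30, 0, 0, 0, 0], [30, 0, 0, 0, 0]], newtons=45)

```text
clock: 15.92
position: [0.5248, -0.009, 0.021]
ee_rot: [2.508, 1.89, -0.002]
force: [-2.6, -6.2, 6.8]
width: 0.54
gripper_force: 45.0
```

Request:
apply_moves(commands=[[30, 0.0045, 0.016, 0, 0], [30, 0, 0, 0, 0], [30, 0, 0, 0, 0]])

```text
clock: 16.3
position: [0.5248, -0.009, 0.021]
ee_rot: [2.508, 1.889, -0.003]
force: [-2.9, -9.7, 6.7]
width: 0.538
gripper_force: 45.0
```

```bash
python3 -c "
from h import *;st()"
```

```text
t 16.3 pos [ 0.5248 -0.009   0.021 ] yang -16.02 zax [-0.001 -0.002 -1.   ] F [-2.91 -9.67  6.66] w 49.5 gf 45.0 j [-0.37  0.57  0.39  2.04 -0.37  0.6  -0.  ] row [[-0.0004  0.0009]]
```

The tool has stopped moving while the force rises, so the strip is clamped. A little more push, then check visually.

Request:
apply_moves(commands=[[30, 0.0045, 0.016, 0, 0], [30, 0, 0, 0, 0], [30, 0, 0, 0, 0], [30, 0, 0, 0, 0], [30, 0, 0, 0, 0]])

```text
clock: 16.92
position: [0.5248, -0.009, 0.021]
ee_rot: [2.509, 1.888, -0.004]
force: [-3.6, -12.0, 6.9]
width: 0.539
gripper_force: 45.0
```

```bash
python3 -c "
from h import *;st();im,d=grab('scene','scene4');cv2.imwrite('pics/c5.png',np.clip(cv2.resize(im[120:220,230:360,::-1],None,fx=5,fy=5,interpolation=2)*1.5,0,255).astype('uint8'))"
```

```text
t 16.93 pos [ 0.5248 -0.009   0.021 ] yang -16.07 zax [-0.001 -0.003 -1.   ] F [ -3.6  -11.97   6.9 ] w 49.6 gf 45.0 j [-0.37  0.57  0.4   2.04 -0.37  0.6  -0.  ] row [[-0.0004  0.0008]]
```

View pics/c5.png

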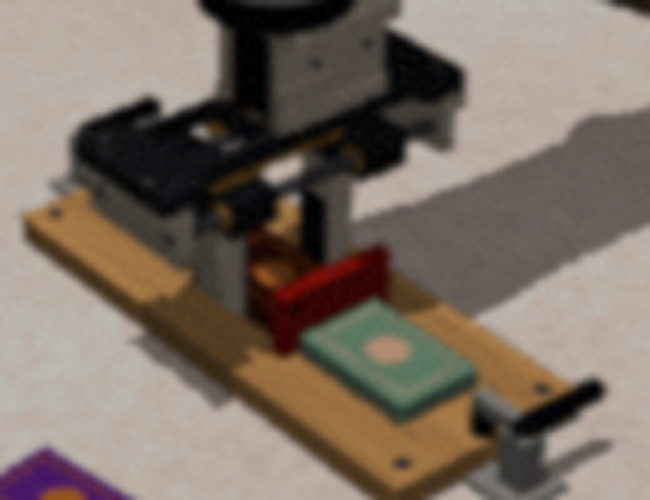

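The strip (crop 330,300) stands upright and flush against the green tile. The tile moved 5.8 mm, matching its measured offset, and is pressed with about 12 N.

```bash
python3 -c "
from h import *;print(arm.sign_off())"
```

```text
the job is handed in; nothing more can be done
None
```

The job is handed in at about 17 s: the red strip stands let go in the wider joint, the gripper still presses the brown tile against it with about 12 N, and the cup, jar and stack were not touched; the sign-off gave no verdict.

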